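# Push two loose watercolour cakes into their wells

## Robot

A 6-joint arm with a two-finger parallel gripper is mounted at the origin on a cart in front of the work surface, level with it; the furniture and walls round the work are solid. World frame = base frame: x ahead of the robot, y to its left, z up, the work surface at z = 0. Lengths are in mm, angles in rad, forces in N, time in s.
With the tool pointing down it reaches from about 275 to 750 mm from the base axis. Payload 10.2 kg.
Tool frame: the origin (TCP) lies midway between the tips of the shut fingers; the grasp point (between the pads) lies 19 mm behind it (ctrl.hold_point_z is the distance from the TCP to the grasp point, in mm); z points along the fingers, y is the direction in which the jaws open and shut (so a half turn about z gives the same grasp; the last joint's range is limited). The gripper opens to 85 mm and grips with 20 to 120 N. Pads are 22 mm wide; open, the fingers measure 114 mm over their backs; the gripper's body (76 mm by 85 mm) begins 54 mm behind the grasp point. The pads swing forward as they close: fully open they stand 13 mm farther back than shut.
Start: joints at [-1.452, 0.313, 1.498, -0, 1.331, -0.223], TCP at [175.959, -494.641, 231.294] pointing down, gripper open.
Joint ranges: [-2.94, 2.94], [-0.97, 2.17], [0.19, 2.56], [-1.23, 4.37], [0.02, 3.11], [-2.88, 2.88]. Speed limits (rad/s): [2.39, 2.39, 3.01, 3.14, 3.14, 3.14].

## Interface

Orientations are given as a unit quaternion [w, x, y, z].
In Python, from rig import ctrl, capture, get_calibration, ticket, search_frame, outline_of gives the robot as it stands. The module is installed in compiled form; this text tells all that it offers.
- The arm moves only by the tool servo_tool, never from a script. Its argument "motion" is a list of rows, each an object with "dr": the turn, a rotation vector about the tool's x, y, z in units of 10 degrees (1.0 is 10 degrees), a list of three; "delta_pos": the shift along the tool's x, y, z in units of 50 mm (1.0 is 50 mm), a list of three; "hand": the opening, from 0 (shut) to 1 (fully open). In form: [{"dr": [ax, ay, az], "delta_pos": [x, y, z], "hand": hand}, ...]. A call has 1 to 20 rows; each row shifts and turns the pose as measured when the row begins, along the tool's axes as they then stand; what a row does not reach is not made up. A row lasts 1/8 s, in which the tool goes at most 62.5 mm and 10.7 degrees, less where a joint would pass 70% of its speed; a pose out of reach is approached as far as the arm can. A call is refused whole if a number of a shift passes 1 or a number of a turn 1, either way. A call with a gripper value outside its range is refused whole. The fingers move at their own pace and stop on an object; "squeeze" is the grip in N (left out, the last holds). Time passes only in rows, so rows that do not move let the fingers close. It gives the time, the measured TCP pose, the force and the opening at its end, in the units of the state.
- ctrl.sense(): the state, without advancing time (a new reading comes with each control period).
- capture(name): name is "scene" or "top" or "wrist"; returns (picture, depth): 400x640x3 uint8, red, green, blue; 400x640 float32, mm along the optical axis (not along the pixel's ray), 0 where there is no reading.
- get_calibration(name): a dict with "camera_matrix" (3x3 intrinsics, pixels), "distortion" ([k1, k2, p1, p2, k3] as OpenCV has them; the pictures are not rectified), "T" (4x4, takes a point from camera to world coordinates). Camera axes: x right, y down, z forward; pixel columns grow to the right and rows downward; lengths in mm; the calibration is good to about 2 mm. A picture is of the moment at which its call begins: read the wrist's pose just before it. get_calibration takes no time and is no camera call; for the wrist camera it gives the pose at the moment of the call.
- ticket.finish_job(): hands the job in, once; it reports no verdict.
Trained networks look in the newest picture that a camera, given by its name, has taken for a name from the list of things; names that differ only in an ending like _2 or _b are one class to them, and where a whole thing is asked for, a point or a joint stands for the part that bears it (a point fixed in the world has none). Each returns a list of dicts, best first, with "score" (0 to 1); they miss things now and then, are a little off and sometimes report something else, mostly with a low value. They report only what shows in the picture. A call takes as long as a camera call. They do not tell look-alikes from the thing itself.
- search_frame(camera, label): "bbox" ([left, top, right, bottom] in pixels, round what is visible of it).
- outline_of(camera, label): "pixels" (400x640 bool, what is visible of it) and "bbox" ([left, top, right, bottom] in pixels, round what is visible of it).
The state is a dict: "time_s": time; "joints": joint angles; "dq": joint speeds; "tau": joint torques, N m; "eef_pos": TCP position; "ee_rot": TCP orientation; "force": force on the tool from outside, world axes, zero at the start; "wrist_torque": the same for the moment, N m; "grip_width": opening from 0.0 (shut) to 1.0 (fully open).
Only numpy, scipy, OpenCV 4.12 (cv2) and the standard library are available. Lean on these libraries where they do the work, as an engineer would, in place of code of your own. Each camera call takes 0.05 s, during which the arm holds its last target.

## Task

Two round watercolour cakes, one blue and one red, lie loose on the wooden palette board. With the fingertips, push each one along the board until it drops into the empty well of its own colour and lies flat on the bottom of it. Do not lift, carry or tip up the cakes, and leave the eraser on the board and the two printing blocks beside it where they are.

Things in the scene. Friction and masses are not known exactly. Their poses are not given: they have to be found in the camera images.
- board: light-wood palette board fixed to the table, 200 (x) x 310 (y) x 15 mm; origin at centre of underside, z up, x away from the robot. At x = +45 mm a row, by y: +120 a fixed yellow cake, +60 the empty blue well, -60 the empty red well, -120 a fixed green cake; fixed cakes (44 mm) stand 3 mm above the top. Behind each is a painted strip of its colour. Else its top is flat
- blue_well (a point): centre of the floor of the empty blue well: a round recess 48 mm wide and 7 mm deep with vertical wall and slightly chamfered rim, its floor painted blue; the board's top is 7 mm above this point
- red_well (a point): centre of the floor of the empty red well, same size (48 mm wide, 7 mm deep), its floor painted red
- blue_cake: loose blue watercolour cake in a white dish: a plain disc 44 mm across, 10 mm thick, about 40 g, lying flat on the board; origin at the centre of its underside, z up. Seated in a well it stands 3 mm above the board's top
- red_cake: loose red watercolour cake, same disc (44 mm across, 10 mm thick), origin at the centre of its underside
- eraser: eraser 21 x 46 x 12 mm lying loose on the board between the two empty wells, near the far edge, its long side (its y) along the board's x; origin at the centre of its underside; to be left alone
- type_0: dark wooden printing block 27 x 41 x 52 mm high, loose on the table to the right of the board; origin at the centre of its underside; to be left alone
- type_1: dark wooden printing block 40 x 27 x 27 mm, loose on the table to the right of the board; origin at the centre of its underside; to be left alone
Not all that is in view belongs to the job. What is shaped like the red_cake but pink or yellow is not meant. Leave any grey look-alike of the blue_cake alone.

How it is judged:
By the outcome, as a careful person would: the job done as asked, in the order asked, and still so for the second after the job is handed in, with the robot touching nothing.
It also fails if it takes over 54 s, if anything falls off the work surface, if the arm or the gripper's body presses on something with over 40 N, if the wrist force passes 120 N, or if a joint passes its speed limit or range.

## Working session

There is one attempt and no reset: what is moved stays moved. The work goes in short steps, Python scripts to look and compute and a tool call to move; the robot and the scene stay as the last step left them, time stands still between calls to the robot, and variables do not carry over. Pictures are saved under pics/ and viewed, and the job is handed in when it is done.

Besides the shell and the picture viewer there is one more tool, called after "Emit:" as name(argument=value, ...), one argument or row to a line, values as JSON. servo_tool: Moves the arm, as the interface text tells. Its arguments: {"type":"object","properties":{"motion":{"type":"array"},"squeeze":{"type":"number"}},"required":["motion"]}

```bash
mkdir -p pics; python3 - <<'E'
from rig import *
import cv2,numpy as np
s=ctrl.sense();print(s)
for n in ("top","scene"):
    p,d=capture(n);cv2.imwrite(f"pics/{n}0.png",p[:,:,::-1]);np.savez(f"{n}0.npz",p=p,d=d)
    c=get_calibration(n);print(n,c)
print(ctrl.hold_point_z)
E
```

```text
{'time_s': 0.0, 'joints': array([-1.45241718e+00,  3.13490095e-01,  1.49838827e+00, -2.27286882e-05,
        1.33102602e+00, -2.23402967e-01]), 'dq': array([ 0.00125133,  0.00036737, -0.00131045,  0.00125065, -0.00229612,
       -0.00056143]), 'tau': array([ 5.64650713e-05, -4.12265539e+01, -2.59741294e+01, -1.96023780e-04,
        4.14313894e-03, -1.85411733e-05]), 'eef_pos': array([ 175.91443643, -494.39037264,  230.7329405 ]), 'ee_rot': array([-6.55541636e-04,  9.85432953e-01,  1.70063123e-01,  2.34027182e-05]), 'force': array([-0.0435774 , -0.16915821, -0.68010604]), 'wrist_torque': array([-0.02048843,  0.0259332 ,  0.06147718]), 'grip_width': 0.9958181135332929}
top {'camera_matrix': array([[380.06601853,   0.        , 320.58253816],
       [  0.        , 380.06601853, 200.47542495],
       [  0.        ,   0.        ,   1.        ]]), 'distortion': array([-0.02087418,  0.        ,  0.        ,  0.        ,  0.        ]), 'T': array([[-2.21311960e-02, -9.90015472e-01,  1.39210546e-01,
         4.70203631e+02],
       [-9.99735238e-01,  2.10379790e-02, -9.31978110e-03,
        -7.81875076e+01],
       [ 6.29801895e-03, -1.39379946e-01, -9.90218948e-01,
         9.05925601e+02],
       [ 0.00000000e+00,  0.00000000e+00,  0.00000000e+00,
         1.00000000e+00]])}
scene {'camera_matrix': array([[445.46815743,   0.        , 317.04771674],
       [  0.        , 445.46815743, 193.850061  ],
       [  0.        ,   0.        ,   1.        ]]), 'distortion': array([-0.00537675,  0.        ,  0.        ,  0.        ,  0.        ]), 'T': array([[ 8.26285966e-01, -4.10050915e-01,  3.86147317e-01,
         2.35329153e+02],
       [-5.63170795e-01, -5.89899813e-01,  5.78668183e-01,
        -6.02536462e+02],
       [-9.49518808e-03, -6.95612290e-01, -7.18354637e-01,
         6.87753319e+02],
       [ 0.00000000e+00,  0.00000000e+00,  0.00000000e+00,
         1.00000000e+00]])}
18.700000000000003
```

View pics/top0.png

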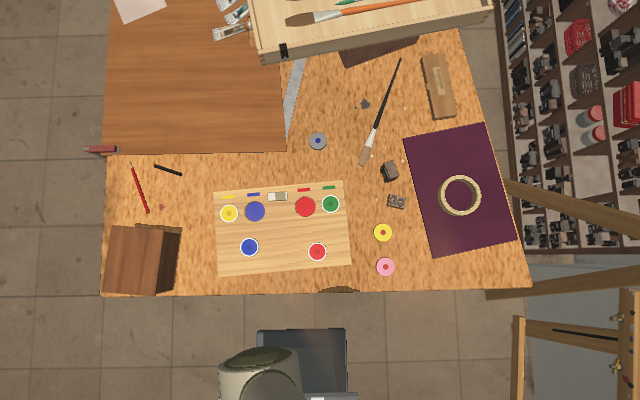

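View pics/scene0.png

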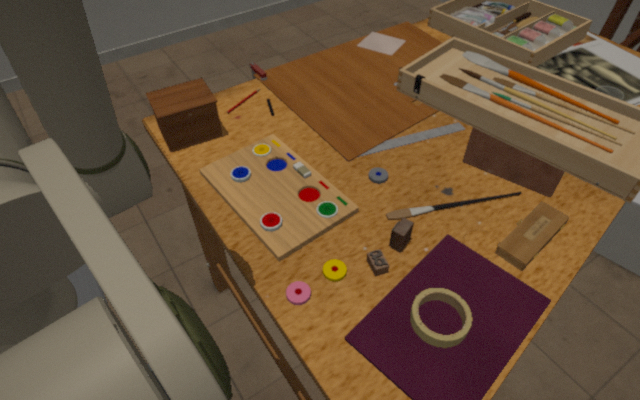

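```bash
python3 - <<'E'
import cv2
p=cv2.imread("pics/top0.png")
cv2.imwrite("pics/top0c.png",cv2.resize(p[140:300,200:400],None,fx=3.75,fy=3.75,interpolation=cv2.INTER_CUBIC)[:600,:800])
E
```

```text
(no output)
```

View pics/top0c.png

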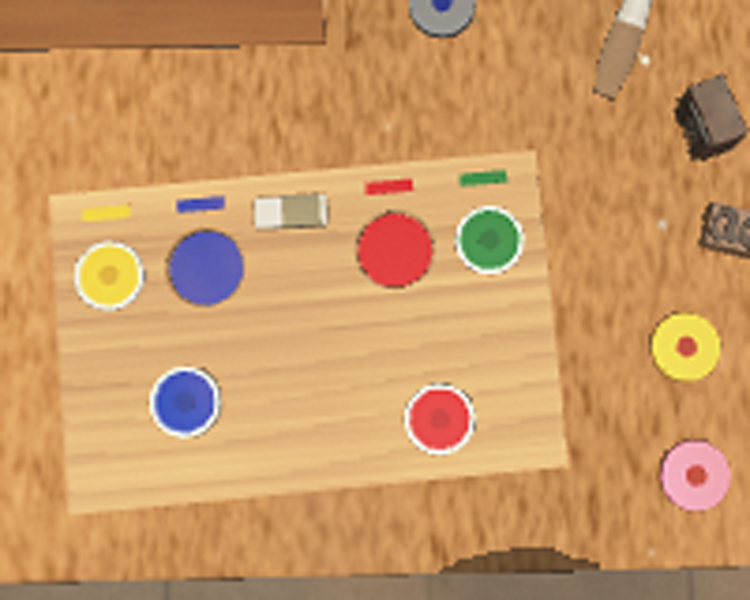

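Look-alike candidates in the top view:
- **Blue:** the disc at (249,247) on the board has a white dish and blue paint. The disc at (318,141) is grey and sits off the board.
- **Red:** the disc at (317,251) on the board is red in a white dish. The pink one (386,267) and the yellow one (383,232) are on the table.
- **Wells:** blue is at (255,211) and red at (305,206).

I choose (249,247) and (317,251). The crop confirms both.

```bash
cat > h.py <<'E'
import cv2,numpy as np
from rig import *
def ray(cal,uv):
    n=cv2.undistortPoints(np.array(uv,float).reshape(-1,1,2),cal["camera_matrix"],cal["distortion"]).reshape(-1,2)
    return np.c_[n,np.ones(len(n))]@cal["T"][:3,:3].T, cal["T"][:3,3]
def toplane(cal,uv,z):
    d,o=ray(cal,uv); return o+d*((z-o[2])/d[:,2])[:,None]
def proj(cal,P):
    T=np.linalg.inv(cal["T"]);P=np.array(P,float).reshape(-1,3)
    r,_=cv2.Rodrigues(T[:3,:3]); return cv2.projectPoints(P,r,T[:3,3],cal["camera_matrix"],cal["distortion"])[0].reshape(-1,2)
def blobs(p,box=None,amin=60):
    """colour blobs (blue/red/green/yellow) -> (name,area,centroid uv)"""
    hsv=cv2.cvtColor(p,cv2.COLOR_RGB2HSV);out=[]
    for n,lo,hi in (("blue",105,135),("red",0,6),("green",55,85),("yellow",23,32)):
        m=((hsv[...,0]>=lo)&(hsv[...,0]<=hi)&(hsv[...,1]>130)&(hsv[...,2]>60))
        if n=="red": m|=(hsv[...,0]>=174)&(hsv[...,1]>130)
        m=m.astype(np.uint8)
        if box: 
            k=np.zeros_like(m);k[box[1]:box[3],box[0]:box[2]]=1;m*=k
        N,l,st,ce=cv2.connectedComponentsWithStats(m)
        for i in range(1,N):
            if st[i,4]>=amin: out.append((n,int(st[i,4]),ce[i],st[i,:4]))
    return out
E
python3 - <<'E'
from h import *
z=np.load("top0.npz");p=z["p"];d=z["d"];c=get_calibration("top")
for n,a,uv,st in blobs(p,(205,175,360,285),25):
    print(n,a,uv.round(1),st,"z15",toplane(c,[uv],15)[0].round(1),"z25",toplane(c,[uv],25)[0].round(1),"z8",toplane(c,[uv],8)[0].round(1),d[int(uv[1]),int(uv[0])])
# board corners
hsv=cv2.cvtColor(p,cv2.COLOR_RGB2HSV)
print(get_calibration("wrist")["T"].round(3))
E
```

```text
blue 30 [253.2 204. ] [249 202   9   6] z15 [590.4  72.8  15. ] z25 [589.1  71.1  25. ] z8 [591.4  74.    8. ] 907.04926
blue 181 [248.8 246.7] [242 239  15  16] z15 [490.4  82.9  15. ] z25 [490.1  81.1  25. ] z8 [490.5  84.1   8. ] 875.48737
red 38 [303.5 189.4] [298 188  12   4] z15 [622.8 -46.6  15. ] z25 [621.1 -46.9  25. ] z8 [624.  -46.3   8. ] 906.0247
red 301 [304.9 206.2] [295 197  20  19] z15 [582.6 -49.3  15. ] z25 [581.3 -49.6  25. ] z8 [583.4 -49.1   8. ] 907.37177
red 193 [316.8 251.3] [309 244  16  16] z15 [476.4 -75.2  15. ] z25 [476.3 -75.3  25. ] z8 [476.4 -75.2   8. ] 874.71326
green 28 [328.4 186.9] [323 186  12   3] z15 [ 627.6 -105.8   15. ] z25 [ 625.8 -105.5   25. ] z8 [ 628.8 -106.     8. ] 906.6446
green 47 [330.1 203.2] [324 196  14  15] z15 [ 588.5 -109.    15. ] z25 [ 587.2 -108.6   25. ] z8 [ 589.4 -109.2    8. ] 897.93915
yellow 40 [227.7 196.3] [222 195  13   4] z15 [610.1 133.3  15. ] z25 [608.6 130.9  25. ] z8 [611.2 134.9   8. ] 901.85956
yellow 172 [228.8 213. ] [222 206  15  15] z15 [570.2 130.4  15. ] z25 [569.1 128.   25. ] z8 [571. 132.   8.] 891.5926
[[ 3.35000e-01 -9.09000e-01 -2.48000e-01  2.39443e+02]
 [-9.42000e-01 -3.23000e-01 -8.70000e-02 -4.71905e+02]
 [-1.00000e-03  2.63000e-01 -9.65000e-01  3.73130e+02]
 [ 0.00000e+00  0.00000e+00  0.00000e+00  1.00000e+00]]
```

Emit:
servo_tool(
  motion=[
    {"dr": [0, 0, 0], "delta_pos": [0.78, -0.55, 0.05], "hand": 0.35},
    {"dr": [0, 0, 0], "delta_pos": [0.78, -0.55, 0.05], "hand": 0.35},
    {"dr": [0, 0, 0], "delta_pos": [0.78, -0.55, 0.05], "hand": 0.35},
    {"dr": [0, 0, 0], "delta_pos": [0.78, -0.55, 0.05], "hand": 0.35},
    {"dr": [0, 0, 0], "delta_pos": [0.78, -0.55, 0.05], "hand": 0.35},
    {"dr": [0, 0, 0], "delta_pos": [0.78, -0.55, 0.05], "hand": 0.35},
    {"dr": [0, 0, 0], "delta_pos": [0.78, -0.55, 0.05], "hand": 0.35},
    {"dr": [0, 0, 0], "delta_pos": [0.78, -0.55, 0.05], "hand": 0.35},
    {"dr": [0, 0, 0], "delta_pos": [0.78, -0.55, 0.05], "hand": 0.35},
  ],
)

```text
time_s: 1.23
eef_pos: [429.1, -133.8, 206.3]
ee_rot: [-0.002, 0.986, 0.167, -0.0]
force: [0.7, -0.3, 0.2]
grip_width: 0.348
```

```bash
cat >> h.py <<'E'
from scipy.spatial.transform import Rotation as R
def pose():
    s=ctrl.sense();q=s["ee_rot"];r=R.from_quat([q[1],q[2],q[3],q[0]]);return s,s["eef_pos"],r
def goto(target,yaw):
    """print tool-frame delta (units) and rotvec (units) to target with tool down, tool x at yaw (deg)"""
    s,p,r=pose();y=np.radians(yaw)
    M=np.array([[np.cos(y),np.sin(y),0],[np.sin(y),-np.cos(y),0],[0,0,-1]])
    d=r.inv().apply(np.array(target)-p)/50
    w=np.degrees((r.inv()*R.from_matrix(M)).as_rotvec())/10
    print("t",round(s["time_s"],3),"pos",p.round(1),"toolx yaw",np.degrees(np.arctan2(*r.as_matrix()[1::-1,0])).round(2),"F",s["force"].round(1),"w",round(s["grip_width"],3))
    print("delta units",d.round(3),"rot units",w.round(3))
E
python3 - <<'E'
from h import *
goto([530,7,200],0); goto([530,7,200],-7.5)
E
```

```text
t 1.225 pos [ 429.1 -133.8  206.3] toolx yaw 19.23 F [ 0.7 -0.3  0.2] w 0.348
delta units [ 2.833 -1.994  0.136] rot units [-0.026  0.003  1.923]
t 1.225 pos [ 429.1 -133.8  206.3] toolx yaw 19.23 F [ 0.7 -0.3  0.2] w 0.348
delta units [ 2.833 -1.994  0.136] rot units [-0.026  0.005  2.673]
```

Emit:
servo_tool(
  motion=[
    {"dr": [0, 0, 0], "delta_pos": [0.71, -0.5, 0.03], "hand": 0.35},
    {"dr": [0, 0, 0], "delta_pos": [0.71, -0.5, 0.03], "hand": 0.35},
    {"dr": [0, 0, 0], "delta_pos": [0.71, -0.5, 0.03], "hand": 0.35},
    {"dr": [0, 0, 0], "delta_pos": [0.71, -0.5, 0.03], "hand": 0.35},
    {"dr": [0, 0, 0.9], "delta_pos": [0, 0, 0], "hand": 0.35},
    {"dr": [0, 0, 0.9], "delta_pos": [0, 0, 0], "hand": 0.35},
    {"dr": [0, 0, 0.5], "delta_pos": [0, 0, 0], "hand": 0.35},
    {"dr": [0, 0, 0], "delta_pos": [0, 0, 0], "hand": 0.35},
  ],
)

```text
time_s: 2.22
eef_pos: [532.9, 16.5, 197.5]
ee_rot: [-0.003, 0.999, -0.036, -0.004]
force: [-0.1, 0.4, 0.5]
grip_width: 0.352
```

```bash
python3 - <<'E'
from h import *
goto([430,90,80],-7.5)
c=get_calibration("wrist");p,d=capture("wrist");cv2.imwrite("pics/w1.png",p[:,:,::-1]);np.savez("w1.npz",p=p,d=d,**c)
print(c["T"].round(3).tolist(),c["camera_matrix"][0])
for n,a,uv,st in blobs(p,None,200):
    print(n,a,uv.round(1),st,"z15",toplane(c,[uv],15)[0].round(1),"z25",toplane(c,[uv],25)[0].round(1),"z8",toplane(c,[uv],8)[0].round(1))
E
```

```text
t 2.225 pos [532.9  16.5 197.5] toolx yaw -4.12 F [-0.1  0.4  0.5] w 0.352
delta units [-2.142 -1.306  2.373] rot units [-0.028  0.042  0.338]
[[-0.072, -0.961, -0.269, 601.067], [-0.997, 0.068, 0.024, 11.363], [-0.005, 0.27, -0.963, 339.379], [0.0, 0.0, 0.0, 1.0]] [329.01194166   0.         318.29151158]
blue 1382 [260.2 131.9] [238 109  46  46] z15 [575.1  71.7  15. ] z25 [575.9  69.9  25. ] z8 [574.5  73.    8. ]
blue 773 [256.7 217.5] [240 201  35  33] z15 [487.1  86.   15. ] z25 [490.6  83.7  25. ] z8 [484.6  87.7   8. ]
red 279 [377.9  70.3] [362  64  33  14] z15 [623.8 -44.4  15. ] z25 [623.1 -42.7  25. ] z8 [624.3 -45.6   8. ]
red 1823 [381.1 113.1] [358  89  48  49] z15 [584.6 -46.4  15. ] z25 [585.1 -44.6  25. ] z8 [584.3 -47.7   8. ]
red 283 [ 10.6 131.6] [  0 110  25  40] z15 [595.6 325.3  15. ] z25 [595.7 315.6  25. ] z8 [595.4 332.    8. ]
red 970 [411.7 219.6] [394 203  37  34] z15 [473.2 -76.2  15. ] z25 [477.2 -73.5  25. ] z8 [470.5 -78.1   8. ]
green 267 [434.7 106.8] [427  89  23  35] z15 [587. -98.  15.] z25 [587.5 -94.6  25. ] z8 [ 586.7 -100.4    8. ]
yellow 217 [191.1  99.5] [176  94  30  12] z15 [610.7 134.4  15. ] z25 [610.4 130.6  25. ] z8 [610.9 137.1   8. ]
yellow 940 [199.2 141.1] [181 123  37  38] z15 [570.7 133.2  15. ] z25 [571.7 129.5  25. ] z8 [570.1 135.8   8. ]
yellow 1134 [557.4 165.6] [537 146  42  40] z15 [ 520.9 -225.1   15. ] z25 [ 523.4 -217.9   25. ] z8 [ 519.2 -230.2    8. ]
```

View pics/w1.png

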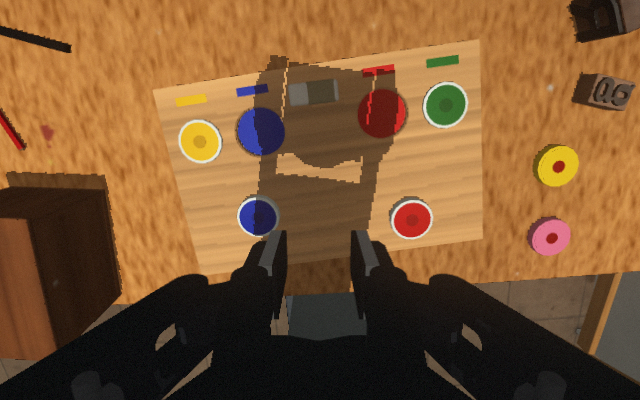

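The wrist view shows the blue cake at (257,217), the blue well at (260,132), the red cake at (412,219), the red well at (381,113), and the fork fingers at columns 280 and 357. Next I move behind the blue cake.

```bash
python3 - <<'E'
from h import *
c=dict(np.load("w1.npz"))
goto([447,88.5,60],-7.5)
s,p,r=pose()
for b in (0,5,13): print(proj(c,p+r.apply([[11,14.9,-b],[11,-14.9,-b],[0,0,-b]])).round(1).tolist())
E
```

```text
t 2.275 pos [532.9  16.5 197.6] toolx yaw -4.07 F [ 0.7  0.3 -0.6] w 0.353
delta units [-1.797 -1.3    2.771] rot units [-0.028  0.042  0.343]
[[351.5, 228.3], [287.1, 228.4], [319.3, 250.1]]
[[352.6, 232.4], [286.1, 232.5], [319.3, 254.9]]
[[354.5, 239.6], [284.3, 239.7], [319.4, 263.1]]
```

Emit:
servo_tool(
  motion=[
    {"dr": [0, 0, 0.35], "delta_pos": [0, 0, 0], "hand": 0.35},
    {"dr": [0, 0, 0], "delta_pos": [-0.48, -0.3, 0.7], "hand": 0.35},
    {"dr": [0, 0, 0], "delta_pos": [-0.48, -0.3, 0.7], "hand": 0.35},
    {"dr": [0, 0, 0], "delta_pos": [-0.48, -0.3, 0.7], "hand": 0.35},
    {"dr": [0, 0, 0], "delta_pos": [-0.48, -0.3, 0.6], "hand": 0.35},
    {"dr": [0, 0, 0], "delta_pos": [0, 0, 0], "hand": 0.35},
  ],
)

```text
time_s: 3.02
eef_pos: [441.9, 90.4, 59.6]
ee_rot: [-0.002, 0.998, -0.062, -0.003]
force: [0.5, 0.9, 0.2]
grip_width: 0.35
```

```bash
python3 - <<'E'
from h import *
goto([447,88.5,60],-7.5);goto([447,88.5,25],-7.5)
c=get_calibration("wrist");p,d=capture("wrist");cv2.imwrite("pics/w2.png",p[:,:,::-1]);np.savez("w2.npz",p=p,d=d,**c)
for n,a,uv,st in blobs(p,None,200):
    print(n,a,uv.round(1),st,"z15",toplane(c,[uv],15)[0].round(1),"z25",toplane(c,[uv],25)[0].round(1),"z8",toplane(c,[uv],8)[0].round(1))
E
```

```text
t 3.025 pos [441.9  90.4  59.6] toolx yaw -7.08 F [0.5 0.9 0.2] w 0.35
delta units [ 0.105  0.024 -0.008] rot units [-0.025  0.037  0.041]
t 3.025 pos [441.9  90.4  59.6] toolx yaw -7.08 F [0.5 0.9 0.2] w 0.35
delta units [0.11  0.027 0.692] rot units [-0.025  0.037  0.041]
blue 789 [322.3   6.3] [289   0  68  17] z15 [555.9  74.8  15. ] z25 [553.4  75.2  25. ] z8 [557.6  74.5   8. ]
blue 3500 [321.8 135.8] [288 102  69  69] z15 [490.2  83.   15. ] z25 [491.2  83.   25. ] z8 [489.4  83.1   8. ]
red 3435 [610.1 127.4] [578  93  62  70] z15 [475.5 -81.5  15. ] z25 [477.3 -72.8  25. ] z8 [474.2 -87.7   8. ]
yellow 1478 [206.9  12. ] [171   0  71  30] z15 [561.  134.3  15. ] z25 [558.2 131.5  25. ] z8 [562.9 136.3   8. ]
```

View pics/w2.png

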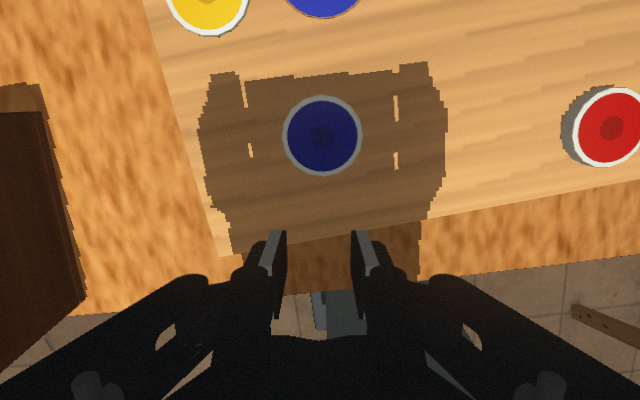

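Emit:
servo_tool(
  motion=[
    {"dr": [0, 0, 0], "delta_pos": [0.1, 0.02, 0.3], "hand": 0.35},
    {"dr": [0, 0, 0], "delta_pos": [0, 0, 0.4], "hand": 0.35},
    {"dr": [0, 0, 0], "delta_pos": [0, 0, 0.08], "hand": 0.35},
    {"dr": [0, 0, 0], "delta_pos": [0, 0, 0], "hand": 0.35},
  ],
)

```text
time_s: 3.58
eef_pos: [453.2, 86.3, 21.7]
ee_rot: [-0.002, 0.998, -0.062, 0.002]
force: [-0.4, -1.0, -0.3]
grip_width: 0.352
```

Emit:
servo_tool(
  motion=[
    {"dr": [0, 0, 0], "delta_pos": [0, 0, 0.06], "hand": 0.35},
    {"dr": [0, 0, 0], "delta_pos": [0, 0, 0], "hand": 0.35},
  ],
)

```text
time_s: 3.82
eef_pos: [454.1, 86.1, 19.4]
ee_rot: [-0.002, 0.998, -0.062, 0.003]
force: [0.2, -0.1, 0.3]
grip_width: 0.35
```

Emit:
servo_tool(
  motion=[
    {"dr": [0, 0, 0], "delta_pos": [0, 0, 0.04], "hand": 0.35},
    {"dr": [0, 0, 0], "delta_pos": [0, 0, 0], "hand": 0.35},
  ],
)

```text
time_s: 4.08
eef_pos: [454.3, 86.1, 17.7]
ee_rot: [-0.002, 0.998, -0.062, 0.003]
force: [-1.2, -0.4, 0.8]
grip_width: 0.347
```

Emit:
servo_tool(
  motion=[
    {"dr": [0, 0, 0], "delta_pos": [0, 0, 0.03], "hand": 0.35},
    {"dr": [0, 0, 0], "delta_pos": [0, 0, 0], "hand": 0.35},
  ],
)

```text
time_s: 4.32
eef_pos: [454.4, 86.2, 16.2]
ee_rot: [-0.002, 0.998, -0.062, 0.003]
force: [1.0, -0.1, 0.8]
grip_width: 0.347
```

```bash
python3 - <<'E'
from h import *
goto([454,86,17],-7.1)
c=get_calibration("wrist");p,d=capture("wrist");cv2.imwrite("pics/w3.png",p[:,:,::-1]);np.savez("w3.npz",p=p,d=d,**c)
E
```

```text
t 4.325 pos [454.4  86.2  16.2] toolx yaw -7.13 F [ 1.  -0.1  0.8] w 0.347
delta units [-0.007  0.004 -0.017] rot units [-0.028 -0.038 -0.003]
```

View pics/w3.png

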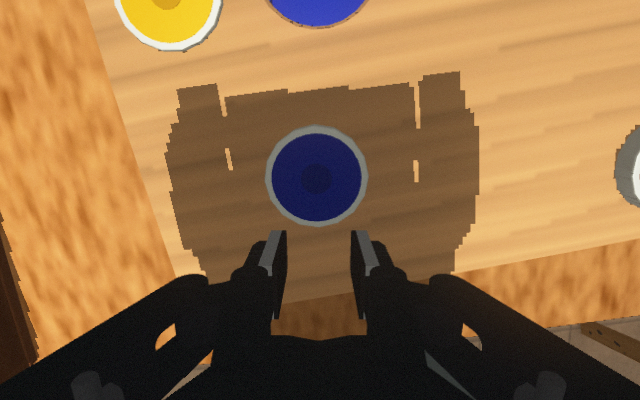

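Emit:
servo_tool(
  motion=[
    {"dr": [0, 0, 0], "delta_pos": [0, 0, 0.03], "hand": 0.35},
    {"dr": [0, 0, 0], "delta_pos": [0, 0, 0], "hand": 0.35},
  ],
)

```text
time_s: 4.62
eef_pos: [454.5, 86.1, 14.7]
ee_rot: [-0.002, 0.998, -0.062, 0.004]
force: [-0.1, -0.0, -0.4]
grip_width: 0.352
```

Emit:
servo_tool(
  motion=[
    {"dr": [0, 0, 0], "delta_pos": [0, 0, 0.03], "hand": 0.35},
    {"dr": [0, 0, 0], "delta_pos": [0, 0, 0], "hand": 0.35},
  ],
)

```text
time_s: 4.88
eef_pos: [454.6, 86.1, 14.8]
ee_rot: [-0.002, 0.998, -0.062, 0.004]
force: [0.8, -0.2, 0.1]
grip_width: 0.354
```

Emit:
servo_tool(
  motion=[
    {"dr": [0, 0, 0], "delta_pos": [0, 0, 0.03], "hand": 0.35},
    {"dr": [0, 0, 0], "delta_pos": [0, 0, 0], "hand": 0.35},
  ],
)

```text
time_s: 5.12
eef_pos: [454.8, 86.1, 14.8]
ee_rot: [-0.002, 0.998, -0.062, 0.004]
force: [0.5, 0.0, -0.7]
grip_width: 0.351
```

Emit:
servo_tool(
  motion=[
    {"dr": [0, 0, 0], "delta_pos": [0, 0, -0.05], "hand": 0.35},
    {"dr": [0, 0, 0], "delta_pos": [0.15, 0, 0], "hand": 0.35},
    {"dr": [0, 0, 0], "delta_pos": [0.15, 0, 0], "hand": 0.35},
    {"dr": [0, 0, 0], "delta_pos": [0.15, 0, 0], "hand": 0.35},
    {"dr": [0, 0, 0], "delta_pos": [0.15, 0, 0], "hand": 0.35},
  ],
)

```text
time_s: 5.75
eef_pos: [486.4, 82.2, 17.0]
ee_rot: [-0.002, 0.998, -0.062, 0.004]
force: [0.0, -0.1, -0.2]
grip_width: 0.35
```

```bash
cat > look.py <<'E'
import sys
from h import *
goto([float(v) for v in sys.argv[2:5]],float(sys.argv[5]))
c=get_calibration("wrist");p,d=capture("wrist");cv2.imwrite(f"pics/{sys.argv[1]}.png",p[:,:,::-1]);np.savez(sys.argv[1]+".npz",p=p,d=d,**c)
for n,a,uv,st in blobs(p,None,500):
    print(n,a,uv.round(1),st,"z15",toplane(c,[uv],15)[0].round(1),"z25",toplane(c,[uv],25)[0].round(1),"z8",toplane(c,[uv],8)[0].round(1))
E
python3 look.py w4 520 78 17 -7.1
```

```text
t 5.75 pos [486.4  82.2  17. ] toolx yaw -7.1 F [ 0.  -0.1 -0.2] w 0.35
delta units [ 0.677 -0.001  0.005] rot units [-0.025 -0.039  0.   ]
blue 9417 [316.7  50. ] [263   0 108 106] z15 [574.1  72.4  15. ] z25 [572.6  72.5  25. ] z8 [575.1  72.3   8. ]
blue 5564 [318.2 196.8] [275 155  87  84] z15 [511.8  79.5  15. ] z25 [514.6  79.1  25. ] z8 [509.9  79.8   8. ]
red 3821 [593.   21.6] [547   0  93  53] z15 [572.3 -42.2  15. ] z25 [570.9 -34.2  25. ] z8 [573.3 -47.8   8. ]
red 844 [631.7 242.5] [621 210  19  62] z15 [469.8 -70.1  15. ] z25 [475.5 -60.2  25. ] z8 [465.8 -77.1   8. ]
yellow 4610 [169.3  68.9] [130  29  90  94] z15 [574.8 134.6  15. ] z25 [573.2 130.5  25. ] z8 [575.9 137.6   8. ]
```

View pics/w4.png

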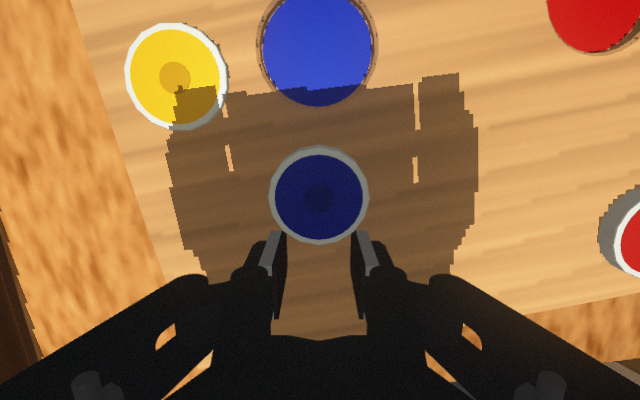

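Emit:
servo_tool(
  motion=[
    {"dr": [0, 0, 0], "delta_pos": [0.15, 0, 0], "hand": 0.35},
    {"dr": [0, 0, 0], "delta_pos": [0.15, 0, 0], "hand": 0.35},
    {"dr": [0, 0, 0], "delta_pos": [0.15, 0, 0], "hand": 0.35},
    {"dr": [0, 0, 0], "delta_pos": [0.15, 0, 0], "hand": 0.35},
  ],
)

```text
time_s: 6.3
eef_pos: [518.9, 78.0, 17.2]
ee_rot: [-0.002, 0.998, -0.062, 0.004]
force: [-0.3, -1.0, 0.9]
grip_width: 0.35
```

```bash
python3 look.py w5 546.6 75.9 17 -7.1
```

```text
t 6.3 pos [518.9  78.   17.2] toolx yaw -7.11 F [-0.3 -1.   0.9] w 0.35
delta units [ 0.555 -0.026  0.009] rot units [-0.025 -0.044 -0.   ]
blue 1440 [297.3  30.5] [261  14  73  34] z15 [615.   75.2  15. ] z25 [612.9  74.8  25. ] z8 [616.5  75.4   8. ]
blue 6609 [316.2 116.2] [266  73 102  89] z15 [580.1  71.8  15. ] z25 [580.4  71.6  25. ] z8 [579.9  71.9   8. ]
blue 5706 [318.2 196.5] [275 155  87  84] z15 [544.4  75.4  15. ] z25 [547.1  75.   25. ] z8 [542.4  75.7   8. ]
red 8138 [582.4  73.2] [535  19  96 110] z15 [584.7 -43.1  15. ] z25 [584.6 -35.3  25. ] z8 [584.7 -48.5   8. ]
red 1820 [624.2 302.1] [604 266  36  66] z15 [468.3 -75.1  15. ] z25 [476.3 -65.1  25. ] z8 [462.7 -82.1   8. ]
yellow 1399 [157.9  62.1] [122  45  72  35] z15 [610.6 134.8  15. ] z25 [608.8 130.4  25. ] z8 [611.9 138.    8. ]
yellow 1518 [156.3 150.2] [141 113  35  81] z15 [574.5 144.4  15. ] z25 [575.2 139.3  25. ] z8 [574.  148.1   8. ]
```

View pics/w5.png

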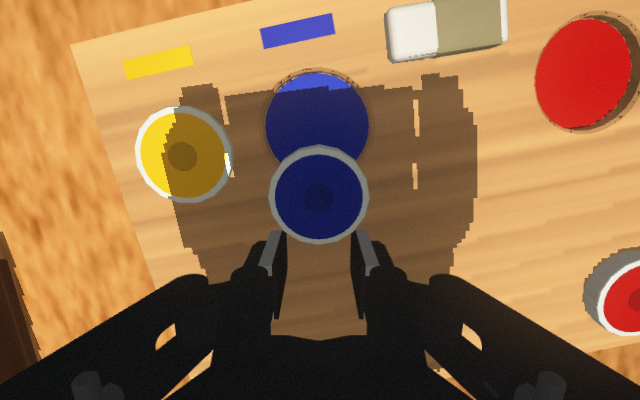

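```bash
python3 - <<'E'
from h import *
z=np.load("w5.npz");c={k:z[k] for k in("T","camera_matrix","distortion")}
print(toplane(c,[[317,68],[317,73],[264.5,120],[370,120],[267,120],[368,120]],15).round(1).tolist())
P=np.array([575,72,15]);
for cx in (572,574,576):
  a=np.linspace(0,2*np.pi,9)[:-1];print(cx,proj(c,np.c_[cx+24*np.cos(a),71.8+24*np.sin(a),0*a+15]).round(0).tolist())
cv2.imwrite("pics/w5c.png",cv2.resize(z["p"][50:250,220:420,::-1],None,fx=3,fy=3))
E
```

```text
[[599.6, 69.0, 15.0], [597.6, 69.2, 15.0], [581.3, 94.2, 15.0], [575.7, 48.9, 15.0], [581.2, 93.1, 15.0], [575.8, 49.8, 15.0]]
572 [[311.0, 78.0], [274.0, 100.0], [264.0, 142.0], [286.0, 177.0], [325.0, 188.0], [361.0, 168.0], [373.0, 128.0], [353.0, 90.0]]
574 [[311.0, 73.0], [273.0, 95.0], [264.0, 137.0], [285.0, 173.0], [325.0, 184.0], [360.0, 164.0], [373.0, 124.0], [353.0, 85.0]]
576 [[310.0, 68.0], [273.0, 91.0], [263.0, 133.0], [285.0, 169.0], [324.0, 179.0], [360.0, 160.0], [373.0, 119.0], [352.0, 80.0]]
```

View pics/w5c.png

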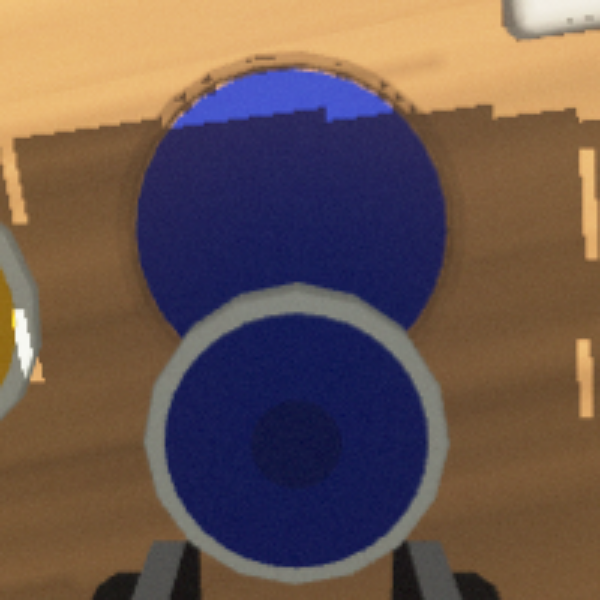

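Emit:
servo_tool(
  motion=[
    {"dr": [0, 0, 0], "delta_pos": [0.1, -0.01, 0], "hand": 0.35},
    {"dr": [0, 0, 0], "delta_pos": [0.1, 0, 0], "hand": 0.35},
    {"dr": [0, 0, 0], "delta_pos": [0.1, 0, 0], "hand": 0.35},
    {"dr": [0, 0, 0], "delta_pos": [0.1, 0, 0], "hand": 0.35},
  ],
)

```text
time_s: 6.85
eef_pos: [540.8, 75.8, 17.6]
ee_rot: [-0.002, 0.998, -0.062, 0.004]
force: [-0.7, -0.2, 0.1]
grip_width: 0.352
```

```bash
python3 look.py w6 547.2 75.6 17 -7.1
```

```text
t 6.85 pos [540.8  75.8  17.6] toolx yaw -7.11 F [-0.7 -0.2  0.1] w 0.352
delta units [ 0.128 -0.012  0.012] rot units [-0.025 -0.047 -0.001]
blue 1043 [301.1  85.1] [263  71  72  32] z15 [615.5  74.3  15. ] z25 [614.9  73.8  25. ] z8 [616.   74.6   8. ]
blue 2018 [316.6 144.3] [269 125  98  56] z15 [589.9  70.9  15. ] z25 [591.1  70.7  25. ] z8 [589.2  71.1   8. ]
blue 5755 [318.1 195.9] [275 154  87  85] z15 [566.4  73.2  15. ] z25 [569.2  72.8  25. ] z8 [564.5  73.5   8. ]
red 1404 [581.4  30.4] [547  14  70  33] z15 [623.7 -44.2  15. ] z25 [622.5 -36.6  25. ] z8 [624.6 -49.6   8. ]
red 7352 [574.2 123.5] [528  72  94 103] z15 [585.4 -43.2  15. ] z25 [586.9 -35.6  25. ] z8 [584.4 -48.6   8. ]
red 2287 [619.4 338.4] [594 305  46  63] z15 [467.3 -78.1  15. ] z25 [476.8 -68.1  25. ] z8 [460.6 -85.2   8. ]
yellow 889 [155.6 117.4] [131 104  50  28] z15 [610.4 139.2  15. ] z25 [610.2 134.3  25. ] z8 [610.6 142.6   8. ]
yellow 1114 [161.7 204.1] [149 170  29  69] z15 [571.4 146.1  15. ] z25 [573.8 140.7  25. ] z8 [569.8 149.9   8. ]
```

View pics/w6.png

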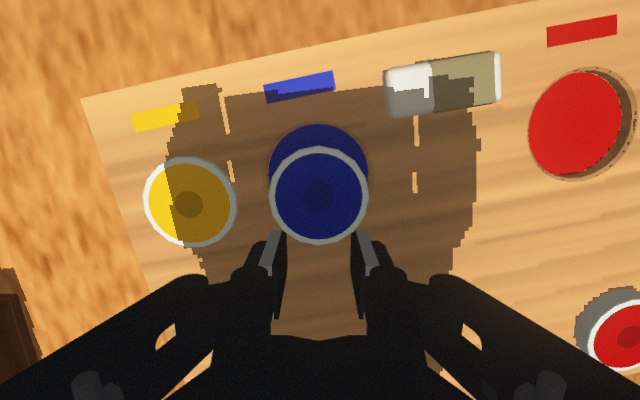

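Emit:
servo_tool(
  motion=[
    {"dr": [0, 0, 0], "delta_pos": [0.06, 0, 0.01], "hand": 0.35},
    {"dr": [0, 0, 0], "delta_pos": [0.05, 0, 0], "hand": 0.35},
  ],
)

```text
time_s: 7.15
eef_pos: [547.1, 75.0, 17.1]
ee_rot: [-0.002, 0.998, -0.062, 0.005]
force: [-0.0, 0.3, 0.4]
grip_width: 0.349
```

```bash
python3 look.py w7 547.2 75.6 17 -7.1
```

```text
t 7.15 pos [547.1  75.   17.1] toolx yaw -7.12 F [-0.   0.3  0.4] w 0.349
delta units [ 0.001 -0.013  0.001] rot units [-0.025 -0.051 -0.002]
blue 596 [312.2 152.3] [269 139  96  52] z15 [593.   72.4  15. ] z25 [594.4  72.   25. ] z8 [592.1  72.7   8. ]
blue 5377 [318.3 194. ] [277 153  84  83] z15 [573.7  72.1  15. ] z25 [576.4  71.8  25. ] z8 [571.9  72.4   8. ]
red 1374 [579.7  46.3] [545  31  70  32] z15 [623.8 -44.4  15. ] z25 [623.  -36.7  25. ] z8 [624.3 -49.7   8. ]
red 7177 [572.3 137.5] [527  87  93 101] z15 [585.7 -43.3  15. ] z25 [587.5 -35.7  25. ] z8 [584.4 -48.6   8. ]
red 2122 [619.8 346.8] [591 317  49  61] z15 [468.4 -79.5  15. ] z25 [478.3 -69.4  25. ] z8 [461.4 -86.5   8. ]
yellow 745 [153.9 132.3] [131 119  50  28] z15 [610.6 140.4  15. ] z25 [610.7 135.3  25. ] z8 [610.5 144.    8. ]
yellow 1211 [164.1 219.4] [150 184  37  70] z15 [570.4 145.7  15. ] z25 [573.3 140.2  25. ] z8 [568.4 149.5   8. ]
```

View pics/w7.png

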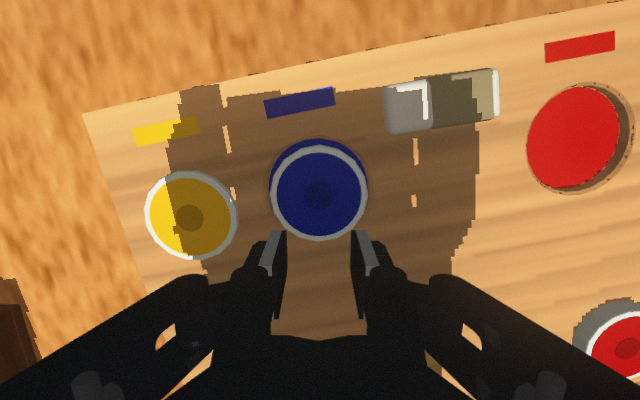

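Emit:
servo_tool(
  motion=[
    {"dr": [0, 0, 0], "delta_pos": [0.02, 0, 0], "hand": 0.35},
    {"dr": [0, 0, 0], "delta_pos": [0, 0, 0], "hand": 0.35},
  ],
)

```text
time_s: 7.45
eef_pos: [548.4, 74.8, 17.1]
ee_rot: [-0.002, 0.998, -0.062, 0.005]
force: [-0.1, 0.8, -0.1]
grip_width: 0.347
```

```bash
cat > dep.py <<'E'
import sys
from h import *
z=np.load(sys.argv[1]+".npz");c={k:z[k] for k in("T","camera_matrix","distortion")};d=z["d"]
for a in sys.argv[2:]:
    u,v=map(int,a.split(","));w=np.median(d[v-2:v+3,u-2:u+3]);n=cv2.undistortPoints(np.array([[[u,v]]],float),c["camera_matrix"],c["distortion"])[0,0]
    P=c["T"][:3,:3]@np.array([n[0]*w,n[1]*w,w])+c["T"][:3,3];print(a,P.round(1))
E
python3 look.py w8 547.2 75.6 17 -7.1|head -4; python3 dep.py w8 319,165 319,195 319,225 290,195 345,195 190,205 240,130 400,200
```

```text
t 7.45 pos [548.4  74.8  17.1] toolx yaw -7.12 F [-0.1  0.8 -0.1] w 0.347
delta units [-0.025 -0.014  0.002] rot units [-0.025 -0.053 -0.002]
blue 699 [292.5 108.4] [264  96  70  25] z15 [614.1  78.2  15. ] z25 [614.1  77.4  25. ] z8 [614.1  78.8   8. ]
blue 508 [310.4 156.3] [269 142  96  51] z15 [592.7  73.3  15. ] z25 [594.1  72.8  25. ] z8 [591.7  73.6   8. ]
319,165 [588.8  69.9  17.8]
319,195 [575.4  71.6  18. ]
319,225 [561.1  73.3  17.9]
290,195 [576.9  84.5  17.9]
345,195 [573.8  60.   17.7]
190,205 [577.9 130.3  18. ]
240,130 [607.9 102.3  14.9]
400,200 [567.5  35.   14.7]
```

View pics/w8.png

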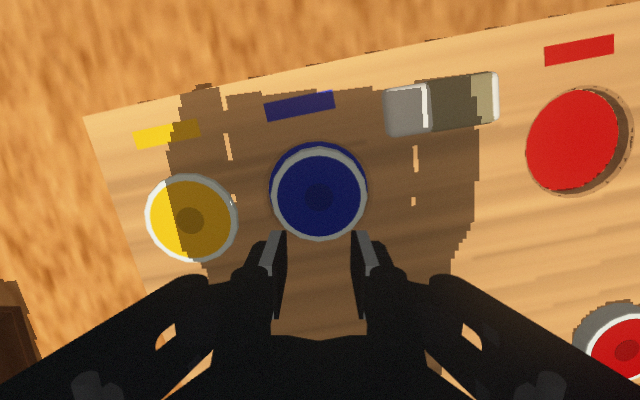

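Emit:
servo_tool(
  motion=[
    {"dr": [0, 0, 0], "delta_pos": [-0.15, 0, -0.02], "hand": 0.35},
    {"dr": [0, 0, 0], "delta_pos": [-0.3, 0, -0.6], "hand": 0.35},
    {"dr": [0, 0, -0.7], "delta_pos": [-0.5, 0.7, -0.5], "hand": 0.35},
    {"dr": [0, 0, -0.7], "delta_pos": [-0.5, 0.9, 0], "hand": 0.35},
    {"dr": [0, 0, -0.6], "delta_pos": [-0.4, 0.8, 0], "hand": 0.35},
    {"dr": [0, 0, 0], "delta_pos": [0, 0, 0], "hand": 0.35},
  ],
)

```text
time_s: 8.25
eef_pos: [451.5, -43.4, 73.8]
ee_rot: [-0.001, 0.993, 0.119, 0.005]
force: [0.3, 0.5, 0.2]
grip_width: 0.346
```

```bash
python3 look.py w9 436 -83.6 70 13.4
```

```text
t 8.25 pos [451.5 -43.4  73.8] toolx yaw 13.63 F [0.3 0.5 0.2] w 0.346
delta units [-0.491  0.708  0.071] rot units [ 0.    -0.059  0.023]
red 2368 [379.4  15.7] [340   0  80  39] z15 [571.7 -49.5  15. ] z25 [568.9 -48.4  25. ] z8 [573.6 -50.3   8. ]
red 2908 [377.1 188.1] [347 158  61  61] z15 [475.3 -75.8  15. ] z25 [477.3 -73.4  25. ] z8 [473.9 -77.5   8. ]
green 2231 [487.7  19. ] [456   0  65  46] z15 [ 585.3 -109.8   15. ] z25 [ 581.8 -105.7   25. ] z8 [ 587.7 -112.6    8. ]
yellow 2573 [612.5 176.6] [583 144  57  65] z15 [ 518.7 -222.4   15. ] z25 [ 518.6 -212.7   25. ] z8 [ 518.9 -229.1    8. ]
```

View pics/w9.png

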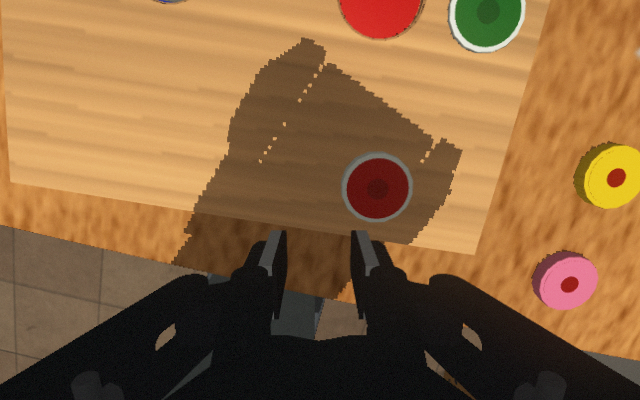

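Emit:
servo_tool(
  motion=[
    {"dr": [0, 0, 0], "delta_pos": [-0.25, 0.35, 0], "hand": 0.35},
    {"dr": [0, 0, 0], "delta_pos": [-0.23, 0.35, 0], "hand": 0.35},
    {"dr": [0, 0, 0], "delta_pos": [0, 0, 0], "hand": 0.35},
    {"dr": [0, 0, 0], "delta_pos": [0, 0, 0.4], "hand": 0.35},
    {"dr": [0, 0, 0], "delta_pos": [0, 0, 0.3], "hand": 0.35},
    {"dr": [0, 0, 0], "delta_pos": [0, 0, 0], "hand": 0.35},
  ],
)

```text
time_s: 9.05
eef_pos: [438.2, -76.1, 37.7]
ee_rot: [-0.001, 0.993, 0.119, 0.006]
force: [0.5, 0.0, -0.1]
grip_width: 0.348
```

```bash
python3 look.py w10 437.5 -83 17 13.2
```

```text
t 9.05 pos [438.2 -76.1  37.7] toolx yaw 13.71 F [ 0.5  0.  -0.1] w 0.348
delta units [-0.051  0.132  0.414] rot units [-0.007 -0.064  0.051]
red 4682 [332.7 164.5] [294 127  78  77] z15 [475.8 -74.3  15. ] z25 [477.4 -73.4  25. ] z8 [474.7 -74.8   8. ]
yellow 2716 [616.6 155.8] [590 114  50  79] z15 [ 515.8 -217.1   15. ] z25 [ 515.  -207.6   25. ] z8 [ 516.4 -223.7    8. ]
```

View pics/w10.png

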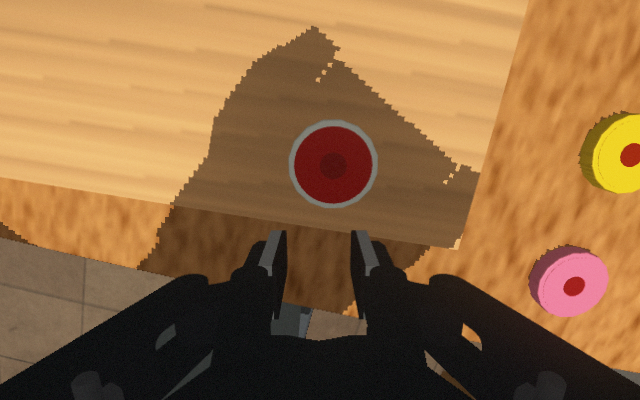

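Emit:
servo_tool(
  motion=[
    {"dr": [0, 0, 0.04], "delta_pos": [-0.05, 0.13, 0], "hand": 0.35},
    {"dr": [0, 0, 0], "delta_pos": [0, 0, 0.32], "hand": 0.35},
    {"dr": [0, 0, 0], "delta_pos": [0, 0, 0], "hand": 0.35},
    {"dr": [0, 0, 0], "delta_pos": [0, 0, 0.03], "hand": 0.35},
    {"dr": [0, 0, 0], "delta_pos": [0, 0, 0], "hand": 0.35},
  ],
)

```text
time_s: 9.72
eef_pos: [439.7, -84.0, 23.3]
ee_rot: [0.0, 0.993, 0.116, 0.008]
force: [0.2, 0.9, 0.3]
grip_width: 0.346
```

```bash
python3 look.py w11 437.5 -83 17 13.2
```

```text
t 9.725 pos [439.7 -84.   23.3] toolx yaw 13.29 F [0.2 0.9 0.3] w 0.346
delta units [-0.04  -0.029  0.126] rot units [ 0.015 -0.093  0.008]
red 5616 [315.1 169. ] [273 127  85  85] z15 [475.7 -73.8  15. ] z25 [477.5 -73.4  25. ] z8 [474.4 -74.    8. ]
yellow 2597 [620.2 157.7] [595 112  45  85] z15 [ 514.9 -214.9   15. ] z25 [ 514.1 -205.3   25. ] z8 [ 515.4 -221.7    8. ]
```

Emit:
servo_tool(
  motion=[
    {"dr": [0, -0.09, 0], "delta_pos": [0, -0.02, 0.07], "hand": 0.35},
    {"dr": [0, 0, 0], "delta_pos": [0, 0, 0.03], "hand": 0.35},
    {"dr": [0, 0, 0], "delta_pos": [0, 0, 0], "hand": 0.35},
  ],
)

```text
time_s: 10.15
eef_pos: [439.8, -83.0, 18.4]
ee_rot: [0.002, 0.993, 0.116, 0.0]
force: [0.3, -0.2, 0.3]
grip_width: 0.351
```

```bash
python3 look.py w12 440 -83 17 13.2
```

```text
t 10.15 pos [439.8 -83.   18.4] toolx yaw 13.29 F [ 0.3 -0.2  0.3] w 0.351
delta units [0.004 0.001 0.028] rot units [0.018 0.    0.009]
red 6028 [317.3 172.2] [273 129  89  87] z15 [475.5 -73.9  15. ] z25 [477.5 -73.4  25. ] z8 [474.1 -74.3   8. ]
yellow 1955 [626.2 161.9] [606 116  34  85] z15 [ 513.4 -212.4   15. ] z25 [ 512.8 -202.4   25. ] z8 [ 513.8 -219.4    8. ]
```

Emit:
servo_tool(
  motion=[
    {"dr": [0, 0, 0], "delta_pos": [0.1, 0, 0.03], "hand": 0.35},
    {"dr": [0, 0, 0], "delta_pos": [0.15, 0, 0], "hand": 0.35},
    {"dr": [0, 0, 0], "delta_pos": [0.15, 0, 0], "hand": 0.35},
    {"dr": [0, 0, 0], "delta_pos": [0.15, 0, 0], "hand": 0.35},
    {"dr": [0, 0, 0], "delta_pos": [0.15, 0, 0], "hand": 0.35},
    {"dr": [0, 0, 0], "delta_pos": [0.15, 0, 0], "hand": 0.35},
    {"dr": [0, 0, 0], "delta_pos": [0.15, 0, 0], "hand": 0.35},
  ],
)

```text
time_s: 11.08
eef_pos: [492.0, -70.7, 16.9]
ee_rot: [0.002, 0.993, 0.116, 0.0]
force: [-0.8, -0.5, 0.6]
grip_width: 0.346
```

```bash
python3 look.py w13 556.7 -55 17 13.2
```

```text
t 11.075 pos [492.  -70.7  16.9] toolx yaw 13.28 F [-0.8 -0.5  0.6] w 0.346
delta units [ 1.332 -0.008 -0.002] rot units [ 0.019 -0.001  0.008]
blue 1917 [27.2 16.1] [ 0  0 61 37] z15 [564.6  69.2  15. ] z25 [564.1  60.6  25. ] z8 [565.   75.2   8. ]
red 8728 [314.7  41.8] [260   0 111  94] z15 [580.5 -48.2  15. ] z25 [578.9 -48.6  25. ] z8 [581.6 -47.9   8. ]
red 5805 [318.2 196.7] [275 155  88  85] z15 [517.  -64.6  15. ] z25 [519.8 -63.9  25. ] z8 [515.  -65.1   8. ]
green 6797 [460.5  55.8] [416   8  90  97] z15 [ 589.4 -108.    15. ] z25 [ 587.2 -104.3   25. ] z8 [ 591.  -110.6    8. ]
yellow 2796 [614.5 260.7] [584 218  56  79] z15 [ 518.3 -216.6   15. ] z25 [ 521.  -205.4   25. ] z8 [ 516.4 -224.5    8. ]
```

View pics/w13.png

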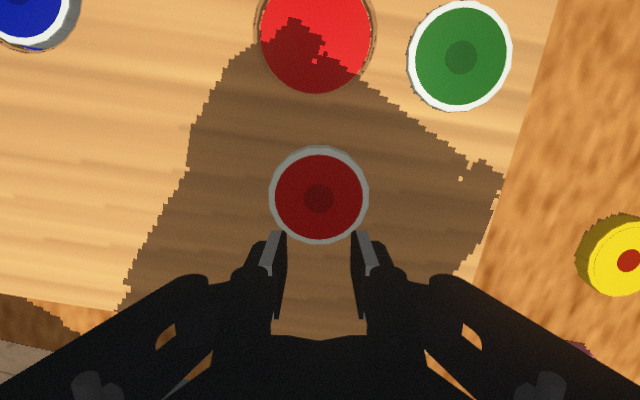

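Emit:
servo_tool(
  motion=[
    {"dr": [0, 0, 0], "delta_pos": [0.15, 0, 0], "hand": 0.35},
    {"dr": [0, 0, 0], "delta_pos": [0.15, -0.01, 0], "hand": 0.35},
    {"dr": [0, 0, 0], "delta_pos": [0.15, 0, 0], "hand": 0.35},
    {"dr": [0, 0, 0], "delta_pos": [0.15, 0, 0], "hand": 0.35},
    {"dr": [0, 0, 0], "delta_pos": [0.15, 0, 0], "hand": 0.35},
  ],
)

```text
time_s: 11.75
eef_pos: [531.4, -61.0, 17.0]
ee_rot: [0.002, 0.993, 0.116, 0.001]
force: [0.6, -0.5, 0.3]
grip_width: 0.351
```

```bash
python3 look.py w14 556.7 -55 17 13.2; python3 - <<'E'
from h import *
z=np.load("w14.npz")
cv2.imwrite("pics/w14c.png",cv2.resize(z["p"][50:250,220:420,::-1],None,fx=3,fy=3))
E
```

```text
t 11.75 pos [531.4 -61.   17. ] toolx yaw 13.28 F [ 0.6 -0.5  0.3] w 0.351
delta units [ 0.521 -0.     0.   ] rot units [ 0.021 -0.005  0.008]
blue 5811 [37.5 91.4] [ 0 46 80 91] z15 [574.6  73.6  15. ] z25 [576.2  65.4  25. ] z8 [573.6  79.4   8. ]
red 1525 [330.9  35.4] [294  19  75  33] z15 [623.8 -44.3  15. ] z25 [621.9 -44.3  25. ] z8 [625.1 -44.2   8. ]
red 6382 [315.4 119.3] [265  78 103  87] z15 [589.8 -45.8  15. ] z25 [590.2 -45.7  25. ] z8 [589.4 -45.8   8. ]
red 5801 [318.2 196.7] [275 155  88  84] z15 [556.4 -54.9  15. ] z25 [559.2 -54.2  25. ] z8 [554.4 -55.4   8. ]
green 1964 [464.  134.4] [424 113  70  51] z15 [ 598.6 -110.6   15. ] z25 [ 598.4 -106.    25. ] z8 [ 598.6 -113.7    8. ]
yellow 3373 [605.3 324.2] [561 291  79  68] z15 [ 522.3 -220.1   15. ] z25 [ 527.5 -208.    25. ] z8 [ 518.7 -228.6    8. ]
```

View pics/w14c.png

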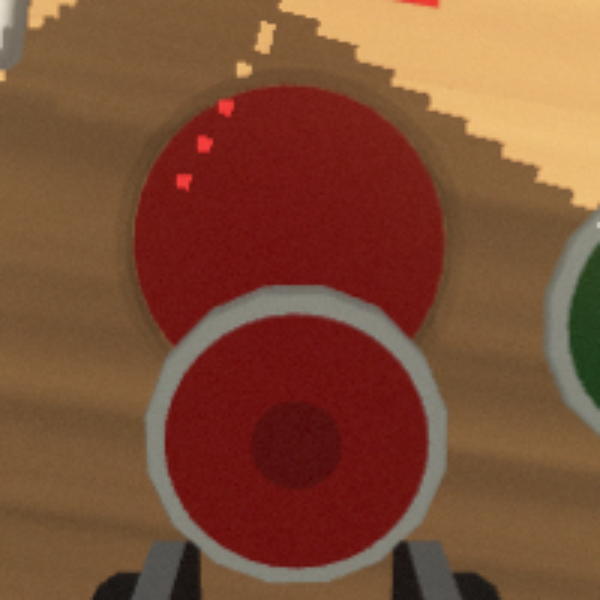

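Emit:
servo_tool(
  motion=[
    {"dr": [0, 0, 0], "delta_pos": [0.1, -0.02, 0], "hand": 0.35},
    {"dr": [0, 0, 0], "delta_pos": [0.1, 0, 0], "hand": 0.35},
    {"dr": [0, 0, 0], "delta_pos": [0.1, 0, 0], "hand": 0.35},
    {"dr": [0, 0, 0], "delta_pos": [0.08, 0, 0], "hand": 0.35},
  ],
)

```text
time_s: 12.3
eef_pos: [551.4, -55.2, 17.1]
ee_rot: [0.002, 0.993, 0.116, 0.001]
force: [0.3, 0.5, 0.4]
grip_width: 0.349
```

```bash
python3 look.py w15 556.7 -55 17 13.2
```

```text
t 12.3 pos [551.4 -55.2  17.1] toolx yaw 13.28 F [0.3 0.5 0.4] w 0.349
delta units [0.104 0.021 0.002] rot units [ 0.022 -0.007  0.008]
blue 1329 [49.2 44.2] [15 30 70 29] z15 [615.1  75.1  15. ] z25 [615.2  67.2  25. ] z8 [615.   80.6   8. ]
blue 5428 [ 48.2 140.5] [ 7 98 83 86] z15 [574.3  74.1  15. ] z25 [577.2  66.3  25. ] z8 [572.2  79.6   8. ]
red 1368 [332.8  88.7] [297  74  73  30] z15 [623.8 -44.2  15. ] z25 [623.3 -43.9  25. ] z8 [624.1 -44.5   8. ]
red 1804 [317.7 145.8] [269 127 100  57] z15 [599.  -43.6  15. ] z25 [600.2 -43.3  25. ] z8 [598.1 -43.8   8. ]
red 5867 [318.4 194.2] [276 151  86  87] z15 [577.6 -48.9  15. ] z25 [580.3 -48.2  25. ] z8 [575.7 -49.4   8. ]
yellow 1977 [608.1 343.7] [561 320  77  55] z15 [ 531.2 -222.3   15. ] z25 [ 537.1 -209.6   25. ] z8 [ 527.  -231.1    8. ]
```

View pics/w15.png

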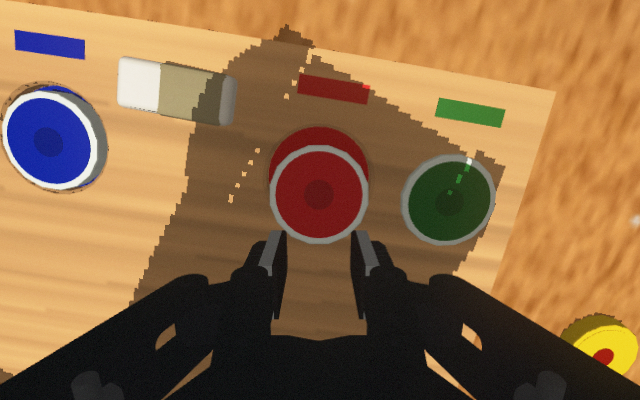

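Emit:
servo_tool(
  motion=[
    {"dr": [0, 0, 0], "delta_pos": [0.05, 0, 0], "hand": 0.35},
    {"dr": [0, 0, 0], "delta_pos": [0.03, 0, 0], "hand": 0.35},
    {"dr": [0, 0, 0], "delta_pos": [0, 0, 0], "hand": 0.35},
  ],
)

```text
time_s: 12.72
eef_pos: [555.9, -54.2, 17.1]
ee_rot: [0.002, 0.993, 0.116, 0.001]
force: [0.3, 0.5, 0.1]
grip_width: 0.352
```

```bash
python3 look.py w16 556.7 -55 17 13.2|head -2;python3 dep.py w16 319,165 319,195 319,225 290,195 345,195 400,150
```

```text
t 12.725 pos [555.9 -54.2  17.1] toolx yaw 13.28 F [0.3 0.5 0.1] w 0.352
delta units [0.012 0.02  0.001] rot units [ 0.022 -0.009  0.008]
319,165 [595.8 -44.9  18.1]
319,195 [582.5 -48.   18. ]
319,225 [568.6 -51.3  17.8]
290,195 [579.6 -35.4  17.9]
345,195 [585.1 -59.4  17.7]
400,150 [610.  -78.3  15. ]
```

View pics/w16.png

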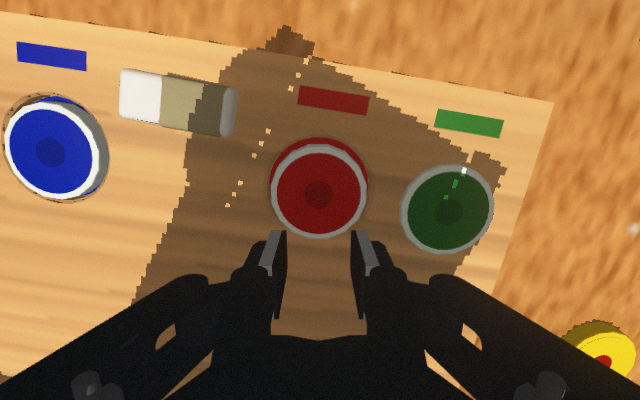

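Red has dropped in: its top is at z≈18 and flat. Next I retreat straight back and up, then check.

Emit:
servo_tool(
  motion=[
    {"dr": [0, 0, 0], "delta_pos": [-0.15, 0, -0.02], "hand": 0.35},
    {"dr": [0, 0, 0], "delta_pos": [-0.3, 0, -0.6], "hand": 0.35},
    {"dr": [0, 0, 0], "delta_pos": [-0.2, -0.4, -0.9], "hand": 0.35},
    {"dr": [0, 0, 0], "delta_pos": [0, -0.4, -0.9], "hand": 0.35},
    {"dr": [0, 0, 0], "delta_pos": [0, -0.3, -0.5], "hand": 0.35},
    {"dr": [0, 0, 0], "delta_pos": [0, 0, 0], "hand": 0.35},
    {"dr": [0, 0, 0], "delta_pos": [0, 0, 0], "hand": 0.35},
  ],
)

```text
time_s: 13.65
eef_pos: [506.5, -7.5, 165.8]
ee_rot: [0.001, 0.993, 0.115, -0.0]
force: [0.8, 0.3, 0.3]
grip_width: 0.349
```

```bash
python3 look.py w17 500 0 170 13.2; python3 - <<'E'
from h import *
p,d=capture("scene");cv2.imwrite("pics/scene1.png",p[:,:,::-1])
o=np.load("scene0.npz")["p"]
cv2.imwrite("pics/scene1c.png",np.hstack([cv2.resize(q[120:320,190:410,::-1],(400,364)) for q in (o,p)]))
E
```

```text
t 13.65 pos [506.5  -7.5 165.8] toolx yaw 13.19 F [0.8 0.3 0.3] w 0.349
delta units [-0.093 -0.176 -0.085] rot units [ 0.014  0.006 -0.001]
blue 1534 [244.7  81.2] [223  59  44  45] z15 [574.9  72.4  15. ] z25 [574.8  70.3  25. ] z8 [574.9  74.    8. ]
red 1509 [383.9 104.8] [363  83  43  45] z15 [583.1 -48.1  15. ] z25 [582.7 -46.2  25. ] z8 [583.4 -49.5   8. ]
red 866 [630.9 267.6] [615 215  25  80] z15 [ 488.6 -341.8   15. ] z25 [ 491.5 -329.8   25. ] z8 [ 486.6 -350.2    8. ]
yellow 1133 [175.6  70.7] [152  47  44  46] z15 [570.3 131.3  15. ] z25 [570.3 127.1  25. ] z8 [570.2 134.3   8. ]
yellow 1223 [541.6 215. ] [521 195  43  41] z15 [ 520.5 -224.6   15. ] z25 [ 522.2 -216.6   25. ] z8 [ 519.2 -230.1    8. ]
```

View pics/w17.png

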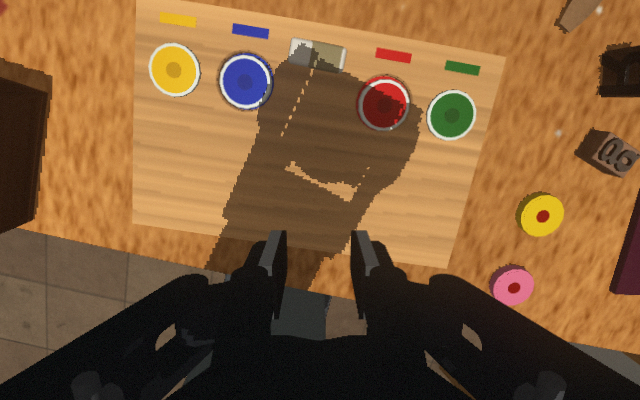

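View pics/scene1c.png

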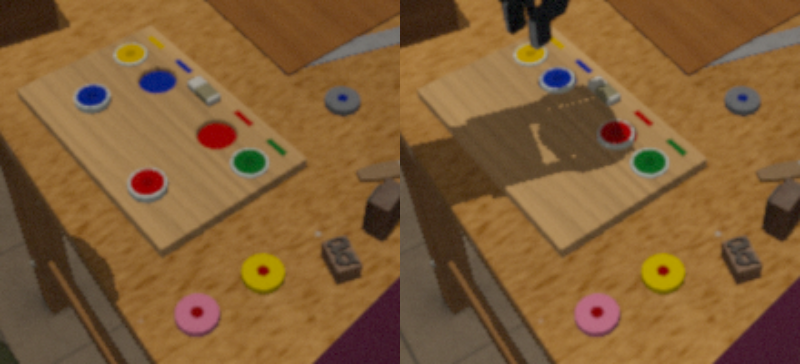

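Both cakes lie in their own wells, blue at (245,81) and red at (384,105). The eraser, blocks and look-alikes haven't moved. I'll check the final tops by depth and hand in.

```bash
python3 dep.py w17 245,68 245,81 245,94 232,81 257,81 384,92 384,105 384,117 372,105 396,105 174,70; python3 -c "
from rig import ticket;print(ticket.finish_job())"
```

```text
245,68 [585.3  73.5  17.9]
245,81 [575.1  71.6  18.2]
245,94 [564.7  69.8  18. ]
232,81 [572.6  82.3  17.9]
257,81 [577.3  61.8  17.8]
384,92 [593.1 -44.7  17.8]
384,105 [582.8 -47.6  18.4]
384,117 [573.1 -50.4  17.9]
372,105 [580.4 -37.6  17.9]
396,105 [585.2 -57.7  17.9]
174,70 [570.6 131.5  17.9]
the job is handed in; nothing more can be done
None
```

Both cakes are in their own wells and the job is handed in. I pushed blue first, then red, along the board with the two fingertips set as a fork about 30 mm apart. They were only pushed, not gripped or lifted, and I stopped each push once the cake had dropped in.

- **Seating:** the last depth check put both cake tops at z ≈ 17.8–18.4 mm at five points each. That is 3 mm above the board, flat, and level with the fixed yellow cake.
- **Other objects:** before and after pictures show the eraser, both printing blocks and the look-alike discs where they were.
- **Time and force:** the clock stood at about 14 s when I handed in. The force readings, taken at the end of each move, stayed around 1 N, with the gripper clear of everything at the end.
- **Disagreements:** the top and wrist cameras differed by about 2 mm, so I relied on the wrist camera. The eraser's long side looks to lie along the board's y, not its x as described. I left it alone.

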